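# Find a handwheel's heavy side and hold it down at the marking pointer

### The job

On the balancing stand, press the marking pointer down into the fork clip, past the red sprung jaw, until it is fully home in both forks with its red tip just below the handwheel's rim. Then turn the wheel by its handle at least one full turn to feel which side is heavy (the weight is hidden inside), bring the heavy side straight down to the pointer, and finish there still gripping the handle and holding the wheel still. Leave the other things on the bench where they are.

Things in the scene. Friction and masses are not known exactly. Their poses are not given: they have to be found in the camera images.
- stand: balancing stand bolted to the bench: grey base plate 12 mm thick, green bearing column; origin on the bench below the wheel's centre. x points from the clip to the wheel, y along the axle towards the column (the handle is on the -y side), z up. Plate: x -235..65, y -80..90 mm; column: x -25..25, y 35..75 mm, up to z 151.
- wheel_centre (a point): centre of the handwheel, on its axle, 125 mm above the bench; axes as the stand's
- handwheel (a joint): turn of the handwheel about the stand's y axis (rad), unlimited; 0 = handle straight above the axle, positive carries it from the top to the stand's +x. Steel disc, blue faces, 120 x 24 mm, 0.5 kg. A slug of 0.39 to 0.45 kg is hidden inside, 40 mm from the axle, at an unseen angle to the handle that differs every time. The bearing drags with 0.19 N m, so the wheel stays where it is left.
- handle_grip (a point): where to grip the handle: on its centre line, 72 mm from the wheel's middle plane (58 mm out from the handle's root). It circles the axle at 42 mm radius.
- handle: black cylindrical handle, 20 mm diameter, 90 mm long, 25 g, parallel to the axle, on the stand's -y side of the wheel; it revolves freely on its own pin, so a hand can carry it round the circle without turning itself. Origin at its root (14 mm from the wheel's middle plane), on its centre line; its own y is the stand's y.
- clip_seat (a point): where the pointer's middle lies when fully home: midway between the two forks, 50 mm above the bench, at x -125, y -32 mm on the stand (so the pointer goes down past the wheel's handle side); axes as the stand's. Forks 10 mm thick, 72 mm apart centre to centre, slots 16 mm wide, open upwards, mouths flared, tops 74 mm above the bench; room for fingers between them.
- jaw (a joint): red sprung jaw over the front fork (nearer the wheel), hinged on the stand's +y side; 0 shut over the slot, about 0.5 rad pushed open, stop 1.0. The pointer, pressed down with some 3 to 8 N, pushes it open; it then snaps shut over the pointer, which cannot be lifted straight out. Its lip is 61 mm above the bench when shut.
- pointer: marking pointer: round yellow rod 14 mm diameter, 220 mm long, 60 g, with a black band at its tail and a red cone on the last 25 mm; origin at its middle on the centre line, x towards the red tip
- pointer_tip (a point): end of the red tip, 110 mm from the pointer's middle
- rest: black rest that carries the pointer, fixed to the bench: plate 140 x 50 x 6 mm with two saddles at x -55 and +55 mm, 12 mm thick, lips up to 35 mm; the pointer lies along its x in 18 mm slots 10 mm deep, centre line 32 mm above the bench. Origin under its centre
- spanner: loose steel spanner, 160 mm, to be left alone
- screwdriver: loose screwdriver, 180 mm, to be left alone
- oil: green oil bottle, 44 mm diameter, 120 mm tall, to be left alone
- bell: brass bicycle bell, 56 mm diameter, 33 mm tall, to be left alone
- pencup: white cup of pens, 72 mm diameter, 135 mm tall, to be left alone
- cog: dark steel cog ring, 64 mm diameter, 10 mm high, to be left alone
- tin: red tin, 80 x 60 x 28 mm, to be left alone
There are look-alikes about, which are no part of the job. There is more than one size of the pointer; the one meant has the size given above.

How it is judged:
By the outcome, as a careful person would: the job done as asked, in the order asked, and still so for the second after the job is handed in, while the arm keeps its last pose, push and grip.
It also fails if it takes over 72 s, if anything falls off the work surface, if the arm or the gripper's body presses on something with over 40 N, if the wrist force passes 120 N, or if a joint passes its speed limit or range.

### The arm

A 6-joint arm with a two-finger parallel gripper is mounted at the origin on the work surface. World frame = base frame: x ahead of the robot, y to its left, z up, the work surface at z = 0. Lengths are in mm, angles in rad, forces in N, time in s.
With the tool pointing down it reaches from about 325 to 875 mm from the base axis. Payload 4.4 kg.
Tool frame: the origin (TCP) lies on the centre line of the jaws, within the pads' length; the fingertips stand ahead of it and the grasp point (between the pads) lies 6 mm ahead of it (ctrl.tcp_to_tips is the z of the fingertips in the tool frame, in mm); z points along the fingers, y is the direction in which the jaws open and shut (so a half turn about z gives the same grasp; the last joint's range is limited). The gripper opens to 85 mm and grips with 20 to 120 N. Pads are 22 mm wide; open, the fingers measure 114 mm over their backs; the gripper's body (76 mm by 85 mm) begins 54 mm behind the grasp point. The pads swing forward as they close: fully open they stand 13 mm farther back than shut.
Start: joints at [-1.413, 0.207, 1.542, -0, 1.393, -0.15], TCP at [174.739, -547.808, 256.282] pointing down, gripper open.
Joint ranges: [-2.73, 2.73], [-0.86, 2.22], [0.23, 2.46], [-1.11, 4.25], [0.08, 2.63], [-2.82, 2.82]. Speed limits (rad/s): [2.79, 2.79, 3.14, 3.14, 3.14, 3.14].

### API

Orientations are given as a 3x3 rotation matrix whose columns are the frame's x, y, z axes.
In Python, from plant import ctrl, sensors, optics gives the robot as it stands. Calls block until the motion is done:
- ctrl.move_ptp(position, orientation): joint-space move of the TCP to a pose.
- ctrl.move_l(position, rot=None, vel=150, threshold=None): straight line of the TCP; rot=None keeps the orientation; vel is the mean speed in mm/s. With threshold (N) it stops when the force on the tool has changed by that much, and returns True; else False.
- ctrl.set_joints(angles): joint-space move.
- ctrl.gripper_to(opening, force=None): finger opening in mm; force is the grip in N (None keeps the last); returns when the fingers have stopped.
- ctrl.hold(seconds).
- ctrl.solve_ik(position, orientation): joint angles nearest the present ones, or None.
- sensors.read_state(): the state.
- optics.grab_frame(name): name is "side" or "top"; returns (picture, depth): 420x560x3 uint8, red, green, blue; 420x560 float32, mm along the optical axis (not along the pixel's ray), 0 where there is no reading.
- optics.camera_params(name): a dict with "mtx" (3x3 intrinsics, pixels), "R" (3x3) and "t" (3): a world point X has camera coordinates R X + t. Camera axes: x right, y down, z forward; pixel columns grow to the right and rows downward; lengths in mm; the calibration is good to about 2 mm. A picture is of the moment at which its call begins. camera_params takes no time and is no camera call.
A pose or a line that the arm cannot do raises ctrl.MotionError and nothing moves.
- ctrl.finish_job(): hands the job in, once; it reports no verdict.
The state is a dict: "t": time; "q": joint angles; "qvel": joint speeds; "tau": joint torques, N m; "eef_pos": TCP position; "eef_rot": TCP orientation; "force": force on the tool from outside, world axes, zero at the start; "wrist_torque": the same for the moment, N m; "grip_width": finger opening in mm.
Only numpy, scipy, OpenCV 4.12 (cv2) and the standard library are available. Lean on these libraries where they do the work, as an engineer would, in place of code of your own. Each camera call takes 0.05 s, during which the arm holds its last target. There are 200 camera calls.

## Working session

There is one attempt and no reset: what is moved stays moved. The work goes in short steps, each a Python script; the robot and the scene stay as the last script left them, time stands still between calls to the robot, and variables do not carry over. Pictures are saved under pics/ and viewed, about 8 in all and at most 12, crops included, and the job is handed in when it is done.

```bash
mkdir -p pics; ls; python3 - <<'E'
from plant import ctrl, sensors, optics
import cv2,numpy as np
for n in("side","top"):
    im,d=optics.grab_frame(n); cv2.imwrite(f"pics/{n}0.png",im[:,:,::-1]); np.savez(f"{n}0.npz",im=im,d=d)
    p=optics.camera_params(n); print(n,p["mtx"].tolist(),p["R"].round(3).tolist(),np.round(-p["R"].T@p["t"]))
print(ctrl.tcp_to_tips, sensors.read_state())
E
```

```text
pics
side [[411.00158180575914, 0.0, 276.7516428433284], [0.0, 411.00158180575914, 213.46388303707985], [0.0, 0.0, 1.0]] [[-0.964, -0.264, 0.017], [-0.169, 0.561, -0.81], [0.204, -0.784, -0.586]] [298. 843. 769.]
top [[481.698864838827, 0.0, 282.406024698403], [0.0, 481.698864838827, 203.5828327584663], [0.0, 0.0, 1.0]] [[-0.007, -1.0, -0.003], [-0.982, 0.008, -0.19], [0.19, 0.002, -0.982]] [ 276.   10. 1306.]
25.0 {'t': 0.1, 'q': array([-1.41249571e+00,  2.07317165e-01,  1.54280752e+00,  1.42112580e-05,
        1.39351516e+00, -1.50508587e-01]), 'qvel': array([ 0.00074977, -0.00216773, -0.00201245,  0.00098709,  0.00097497,
       -0.00208251]), 'tau': array([-5.02883468e-04, -3.84091115e+01, -2.92549521e+01, -2.06768823e-04,
        4.80455710e-03, -1.94781774e-05]), 'eef_pos': array([ 174.6443323 , -547.1736289 ,  255.25352981]), 'eef_rot': array([[ 9.52696973e-01,  3.03921670e-01, -3.08905938e-04],
       [ 3.03921658e-01, -9.52694878e-01,  2.02379779e-03],
       [ 3.20782898e-04, -2.02194923e-03, -9.99997904e-01]]), 'force': array([-0.39667213,  0.32297397, -0.58633376]), 'wrist_torque': array([ 0.02807199, -0.02587732,  0.00238957]), 'grip_width': 85.56075626761682}
```

View pics/top0.png

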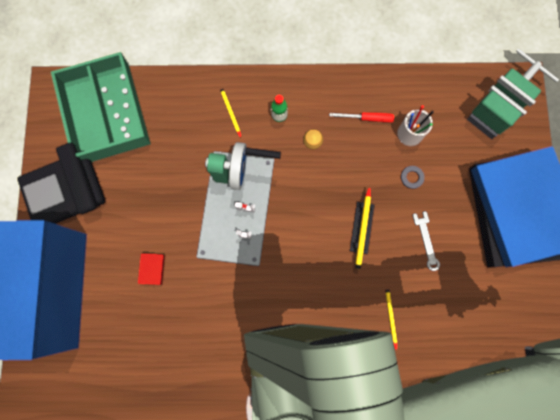

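View pics/side0.png

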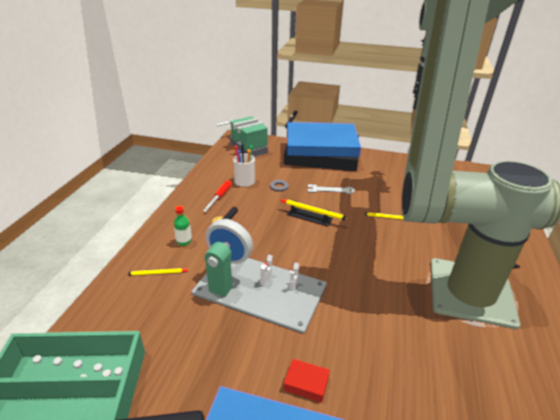

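Top view: the stand plate spans about (198–273, 150–264), with the wheel at (238,165), the handle pointing right at (262,154) and the forks at (243,206) and (243,234). The long pointer lies on the black rest at (363,228), red tip at (368,190). The short yellow rods are the look-alikes. Measuring these next.

```bash
cat > h.py <<'E'
import numpy as np,cv2
from plant import ctrl,sensors,optics
def grab(n): return optics.grab_frame(n)
def cloud(n,d):
    p=optics.camera_params(n);v,u=np.indices(d.shape)
    r=np.stack([u,v,np.ones_like(u)],-1)@np.linalg.inv(p["mtx"]).T
    return (r*d[...,None]-p["t"])@p["R"]
def ray(n,uv,z):
    p=optics.camera_params(n);r=p["R"].T@np.linalg.inv(p["mtx"])@np.array([*uv,1.]);c=-p["R"].T@p["t"]
    return c+r*(z-c[2])/r[2]
def proj(n,X):
    p=optics.camera_params(n);c=p["R"]@np.asarray(X,float)+p["t"];q=p["mtx"]@c;return q[:2]/q[2]
def yellow(im):
    h=cv2.cvtColor(im,cv2.COLOR_RGB2HSV);return cv2.inRange(h,(24,150,100),(35,255,255))
def red(im):
    h=cv2.cvtColor(im,cv2.COLOR_RGB2HSV);return cv2.inRange(h,(0,190,90),(6,255,255))|cv2.inRange(h,(174,190,90),(180,255,255))
E
python3 - <<'E'
from h import *
for n in("top","side"):
    z=np.load(n+"0.npz");im,d=z["im"],z["d"];P=cloud(n,d)
    hsv=cv2.cvtColor(im,cv2.COLOR_RGB2HSV)
    # plate
    m=((hsv[...,1]<45)&(hsv[...,2]>60)&(abs(P[...,2]-12)<9)&(d>0)).astype(np.uint8)
    k,l,s,c=cv2.connectedComponentsWithStats(m)
    for i in range(1,k):
        if s[i,4]>300:
            q=P[l==i];r=cv2.minAreaRect(q[:,:2].astype(np.float32));print(n,"plate",s[i,4],s[i,:4],q[:,2].mean(),r,cv2.boxPoints(r).round().tolist())
    for nm,M in(("yel",yellow(im)),("red",red(im))):
        k,l,s,c=cv2.connectedComponentsWithStats(M)
        for i in range(1,k):
            if s[i,4]>12:
                q=P[(l==i)&(d>0)];print(n,nm,s[i,4],c[i].round(1),np.median(q,0).round(), cv2.minAreaRect(q[:,:2].astype(np.float32))[1:])
    bl=((hsv[...,2]<60)&(P[...,2]>70)&(P[...,2]<200)&(d>0)).astype(np.uint8)
    k,l,s,c=cv2.connectedComponentsWithStats(bl)
    for i in range(1,k):
        if 60<s[i,4]<3000:
            q=P[l==i];print(n,"black",s[i],np.median(q,0).round(),q.min(0).round(),q.max(0).round())
E
```

```text
top plate 5371 [197 155  77 111] 10.651027585062518 ((520.2250366210938, 140.63345336914062), (171.10385131835938, 301.3337707519531), 82.21552276611328) [[359.0, 76.0], [658.0, 35.0], [681.0, 205.0], [383.0, 246.0]]
top plate 382 [413 212  27  58] 6.61773719992929 ((422.76605224609375, -378.7391357421875), (157.63870239257812, 37.879669189453125), 11.87889289855957) [[342.0, -376.0], [350.0, -413.0], [504.0, -381.0], [496.0, -344.0]]
top yel 154 [229.7 110.1] [801. 160.   7.] ((131.3919677734375, 10.244085311889648), 21.20343589782715)
top yel 394 [363.1 230.4] [ 449. -202.   36.] ((20.02580451965332, 189.2584686279297), 79.69187927246094)
top yel 176 [391.3 318.5] [ 217. -271.    8.] ((126.45248413085938, 12.164494514465332), 5.031463146209717)
top red 63 [278.5  98.6] [787.  21. 117.] ((75.8504638671875, 22.939661026000977), 1.7160320281982422)
top red 14 [421.6 106.9] [ 756. -350.  129.] ((6.134891510009766, 79.18594360351562), 50.7507209777832)
top red 299 [378.1 116.8] [ 770. -261.   20.] ((96.82148742675781, 37.22492599487305), 85.65808868408203)
top red 15 [238.9 133.8] [730.
[... 1665 characters left out ...]
.8 271.4] [801. 163.   6.] ((132.41539001464844, 25.495277404785156), 21.604148864746094)
side red 136 [223.7 187.9] [ 772. -253.   20.] ((25.96792221069336, 128.55686950683594), 1.3942817449569702)
side red 14 [282.5 200.4] [ 556. -215.   33.] ((15.081995010375977, 65.491943359375), 22.97154426574707)
side red 53 [178.9 209.5] [788.  27. 116.] ((18.595142364501953, 20.443431854248047), 52.36501693725586)
side red 13 [184.7 270. ] [732. 138.   6.] ((9.055549621582031, 8.35036849975586), 57.078773498535156)
side red 1339 [306.2 379.9] [353. 374.  26.] ((62.131221771240234, 79.83650970458984), 86.0088119506836)
side black [131 412  72   8 202] [556. 533.  73.] [506. 512.  70.] [621. 557.  76.]
```

```bash
cat >> h.py <<'E'
YAW=-0.1357; O=np.array([604.4,124.0,0]); 
RS=np.array([[np.cos(YAW),-np.sin(YAW),0],[np.sin(YAW),np.cos(YAW),0],[0,0,1]])
def st(*p): return O+RS@np.array(p,float)
def down(a): return np.array([[np.cos(a),np.sin(a),0],[np.sin(a),-np.cos(a),0],[0,0,-1.]])
def rod(n,im,roi,zc):
    """rod axis points (tail end, yellow/red border, tip) from the elongated yellow+red blob in roi (u0,v0,u1,v1)"""
    M=np.zeros(im.shape[:2],np.uint8);u0,v0,u1,v1=roi
    y=yellow(im);r=red(im)
    M[v0:v1,u0:u1]=1
    Y=np.argwhere((y>0)&(M>0))[:,::-1].astype(np.float32);R=np.argwhere((r>0)&(M>0))[:,::-1].astype(np.float32)
    vx,vy,x0,y0=cv2.fitLine(np.vstack([Y,R]),cv2.DIST_L2,0,.01,.01).ravel()
    d=np.array([vx,vy]);c=np.array([x0,y0]);
    if d@(R.mean(0)-Y.mean(0))<0:d=-d
    ty=(Y-c)@d;tr=(R-c)@d
    b=(np.percentile(ty,99)+np.percentile(tr,2))/2
    return [ray(n,c+d*t,zc) for t in(ty.min()-.5,b,tr.max()+.5)]
E
python3 - <<'E'
from h import *
for n,roi in(("top",(345,180,380,275)),("side",(275,195,350,225))):
    im=np.load(n+"0.npz")["im"]
    a,b,t=rod(n,im,roi,33); print(n,a.round(1),b.round(1),t.round(1),np.linalg.norm(t-a),np.linalg.norm(b-a),np.arctan2(*(t-a)[1::-1]), "mid by border",(b-85*(b-a)/np.linalg.norm(b-a)).round(1),"by tip",(t-110*(t-a)/np.linalg.norm(t-a)).round(1))
    # black rest
    z=np.load(n+"0.npz");P=cloud(n,z["d"]);hsv=cv2.cvtColor(im,cv2.COLOR_RGB2HSV)
    m=(hsv[...,2]<70)&(P[...,2]>1)&(P[...,2]<38)&(abs(P[...,0]-460)<100)&(abs(P[...,1]+205)<50)
    print("rest",m.sum(),cv2.minAreaRect(P[m][:,:2].astype(np.float32)))
im=np.load("top0.npz")["im"];ims=np.load("side0.npz")["im"]
for n,i in(("top",im),("side",ims)):
    for p in(st(-89,-32,74),st(-161,-32,74),st(0,0,185),st(31.8,-104,152),st(-125,-32,50)):
        u=proj(n,p);cv2.circle(i,(int(round(u[0])),int(round(u[1]))),1,(255,0,255),-1)
A=cv2.resize(im[130:280,180:400],None,fx=3,fy=3,interpolation=cv2.INTER_NEAREST)
cv2.imwrite("pics/c1.png",A[:,:,::-1])
B=cv2.resize(ims[180:330,180:360],None,fx=4,fy=4,interpolation=cv2.INTER_NEAREST);cv2.imwrite("pics/c2.png",B[:,:,::-1])
E
```

```text
top [ 355.6 -185.6   33. ] [ 540.7 -218.7   33. ] [ 565.3 -223.1   33. ] 213.02545635546863 188.02277428908127 -0.17679155268104477 mid by border [ 457.  -203.7   33. ] by tip [ 457.  -203.7   33. ]
rest 376 ((461.661865234375, -202.35321044921875), (45.42148208618164, 138.1448211669922), 78.84674072265625)
side [ 359.2 -182.9   33. ] [ 544.3 -215.1   33. ] [ 566.7 -219.    33. ] 210.65705377380806 187.91153218457214 -0.17206426244436676 mid by border [ 460.6 -200.5   33. ] by tip [ 458.4 -200.2   33. ]
rest 343 ((463.44403076171875, -197.52012634277344), (44.109283447265625, 136.80442810058594), 79.7235336303711)
```

View pics/c1.png

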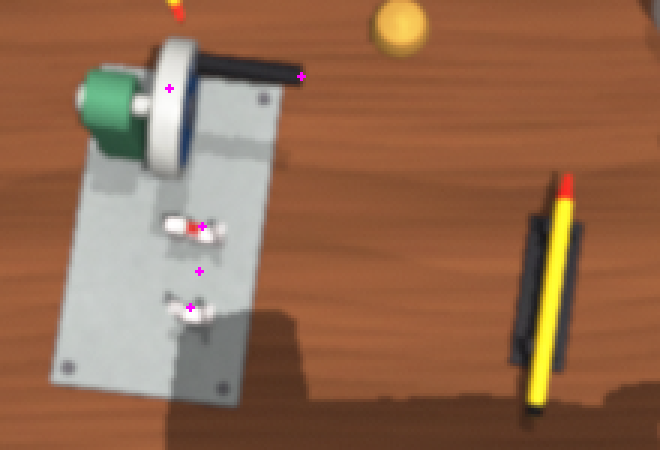

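View pics/c2.png

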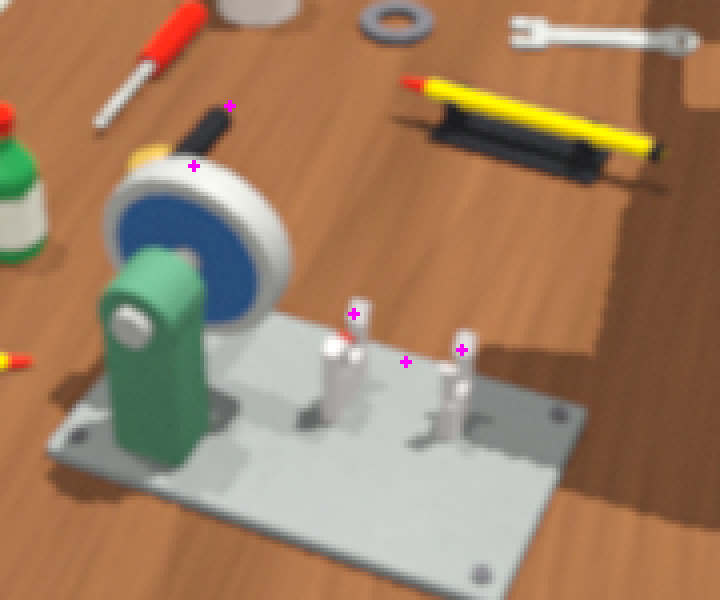

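The marks from the model sit on the wheel top (169,88), handle end (301,76) and rear fork (190,307) in the top crop. The front fork looks up to about 5 mm off in y, possibly because of the jaw hinge post. I'll check again with the pointer above the clip. Picking the pointer now.

```bash
python3 - <<'E'
from h import *
a=-0.174; mid=np.array([458.5,-202,0]); g=mid+12*np.array([np.cos(a),np.sin(a),0])
ctrl.move_ptp([*g[:2],150],down(a))
ctrl.gripper_to(60)
print(ctrl.move_l([*g[:2],38],vel=100,threshold=12), sensors.read_state()["eef_pos"])
ctrl.gripper_to(0,force=100); s=sensors.read_state();print(s["grip_width"],s["force"].round(1),s["eef_pos"].round(1))
ctrl.move_l([*g[:2],220],vel=200)
c=st(-125+12,-32,0)
ctrl.move_ptp([*c[:2],220],down(YAW)); ctrl.move_l([*c[:2],126],vel=150)
ctrl.hold(.3)
s=sensors.read_state();print(s["t"],s["grip_width"],s["force"].round(1),s["eef_pos"].round(1))
for n in("side","top"):
    im,d=optics.grab_frame(n);np.savez(n+"1.npz",im=im,d=d)
    cv2.imwrite(f"pics/{n}1.png",im[:,:,::-1])
im=np.load("side1.npz")["im"];t=np.load("top1.npz")["im"]
A=cv2.resize(im[180:330,180:380],(800,600))
B=cv2.resize(t[120:270,170:370],(800,600))
cv2.imwrite("pics/d.png",np.hstack([A,B])[:, :, ::-1][::2,::2])
cv2.imwrite("pics/dA.png",A[:,:,::-1]);cv2.imwrite("pics/dB.png",B[:,:,::-1])
E
```

```text
False [ 470.94885134 -204.48237227   38.70302906]
10.6677041089157 [-1.  -0.2  4.2] [ 470.6 -204.3   38.6]
7.2833 11.042526655789132 [ 0.1  0.6 -1.2] [488.8 107.6 126.9]
```

View pics/dA.png

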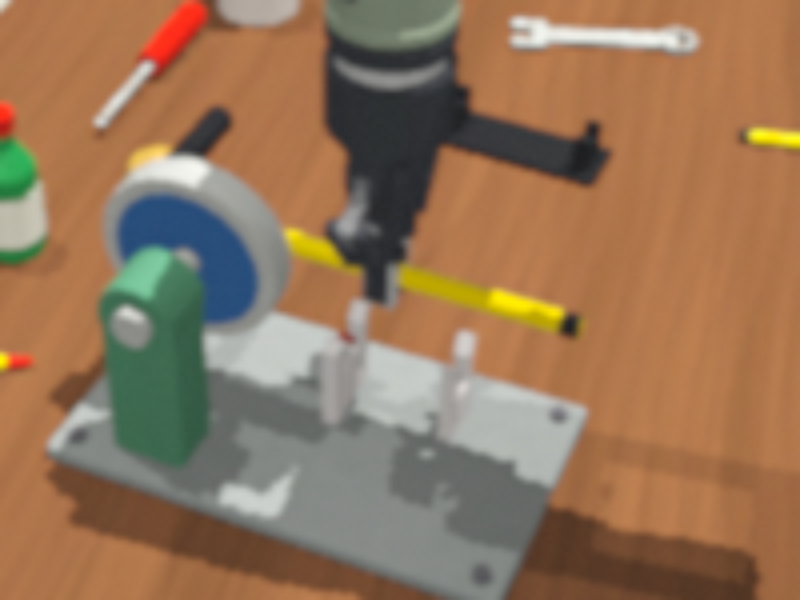

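View pics/dB.png

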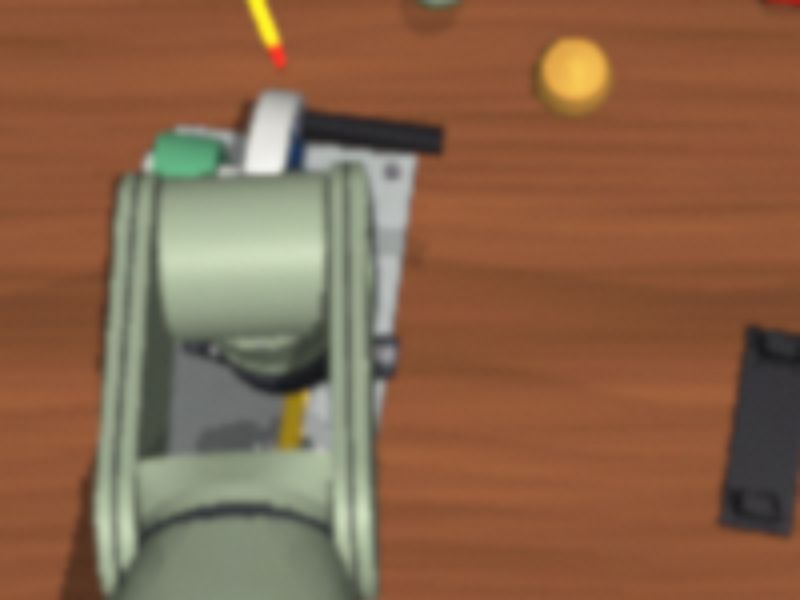

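```bash
python3 - <<'E'
from h import *
im=np.load("side1.npz")["im"]
def rayd(n,uv):
    p=optics.camera_params(n);return -p["R"].T@p["t"],p["R"].T@np.linalg.inv(p["mtx"])@np.array([*uv,1.])
def onplane(n,uv,y):
    c,r=rayd(n,uv);c=RS.T@(c-O);r=RS.T@r;return c+r*(y-c[1])/r[1]
y=yellow(im);m=np.zeros_like(y);m[230:270,245:330]=1
Y=np.argwhere((y>0)&(m>0))[:,::-1].astype(np.float32)
vx,vy,x0,y0=cv2.fitLine(Y,cv2.DIST_L2,0,.01,.01).ravel()
t=(Y-[x0,y0])@[vx,vy];c=np.array([x0,y0]);d=np.array([vx,vy])
e=[onplane("side",c+d*k,-32) for k in(t.min(),t.max())];print("rod ends visible (stand)",np.round(e,1),"pitch",np.arctan2(e[0][2]-e[1][2],e[0][0]-e[1][0]))
print("black tail end",onplane("side",(325,261),-32).round(1))
cr=lambda p:((proj("side",p)-[180,180])*4).round()
for x in(-89,-161):print(x,[cr(st(x,-32+k,74)) for k in(-16,-12,-8,8,12,16)])
t=np.load("top1.npz")["im"];y=yellow(t);A=np.argwhere((cv2.inRange(cv2.cvtColor(t,cv2.COLOR_RGB2HSV),(22,150,60),(35,255,255))>0))[:,::-1]
A=A[(A[:,0]>235)&(A[:,0]<260)&(A[:,1]>210)&(A[:,1]<240)];print(len(A),A.mean(0),(RS.T@(ray("top",A.mean(0),121)-O)).round(1))
# fork tops from initial clouds
for n in("top","side"):
    z=np.load(n+"0.npz");P=(cloud(n,z["d"])-O)@RS;h=cv2.cvtColor(z["im"],cv2.COLOR_RGB2HSV)
    for x in(-89,-161):
        q=P[(abs(P[...,0]-x)<13)&(abs(P[...,1]+32)<35)&(P[...,2]>55)&(P[...,2]<85)&(h[...,1]<60)]
        print(n,x,len(q),q.mean(0).round(1),np.sort(q[:,1]).round()[::4])
E
```

```text
rod ends visible (stand) [[ -43.9  -32.   118.9]
 [-223.   -32.   118.9]] pitch -0.0004587997598378437
black tail end [-235.1  -32.   120.2]
-89 [array([361., 298.]), array([359., 302.]), array([356., 306.]), array([346., 322.]), array([343., 326.]), array([340., 330.])]
-161 [array([467., 330.]), array([465., 334.]), array([463., 338.]), array([453., 355.]), array([451., 359.]), array([448., 363.])]
62 [242.53225806 224.66129032] [-148.5  -33.   121. ]
top -89 50 [-91.4 -21.7  68.8] [-51. -48. -46. -43. -29. -16. -14. -12. -10.  -8.  -5.  -3.  -1.]
top -161 35 [-162.7  -31.6   69.2] [-51. -48. -45. -43. -24. -23. -20. -18. -16.]
side -89 75 [-88.8 -18.7  66. ] [-45. -44. -43. -42. -39. -39. -39. -37. -14. -11.  -9.  -7.  -5.  -2.
  -1.   1.   1.   2.   3.]
side -161 56 [-160.4  -30.1   65.6] [-48. -44. -43. -43. -41. -40. -39. -38. -20. -16. -16. -15. -14. -13.]
```

Pointer is level and centred: tail at x = −235.1 (must be −235), y = −33, and the rear fork centre measures y ≈ −32. Pressing it in.

```bash
python3 - <<'E'
from h import *
c=st(-113,-32,0)
for z in(90,80,75,70,66,62,58,55):
    r=ctrl.move_l([*c[:2],z],vel=60 if z<90 else 100,threshold=35); s=sensors.read_state()
    print(z,r,s["eef_pos"].round(1),s["force"].round(1),s["wrist_torque"].round(2))
    if r: break
ctrl.hold(.2);s=sensors.read_state();print(s["t"],s["force"].round(1),s["eef_pos"].round(1),s["grip_width"])
im,d=optics.grab_frame("side");np.savez("side2.npz",im=im,d=d)
cv2.imwrite("pics/e.png",cv2.resize(im[180:330,180:380],(800,600))[:,:,::-1])
E
```

```text
90 False [487.9 107.6  89.7] [ 0.5 -0.  -0.4] [ 0.04 -0.03 -0.02]
80 False [487.9 107.6  79.7] [ 0.4 -0.8 -0.8] [ 0.01  0.01 -0.05]
75 False [488.  107.2  74.9] [-0.2 -1.5  0.5] [-0.37  0.02 -0.11]
70 False [489.  107.8  70.2] [ 2.9  0.1 -0. ] [ 0.11 -0.37 -0.  ]
66 False [488.9 107.7  66. ] [ 4.9 -0.2 -1.7] [ 0.14 -0.69 -0.1 ]
62 False [488.5 107.8  61.8] [ 4.9  1.1 -2.8] [ 0.27 -0.72 -0.06]
58 False [487.2 108.   57.2] [ 2.8  3.4 -2.1] [ 0.56 -0.35 -0.02]
55 False [487.5 108.   56.4] [-4.1  3.8 13.5] [ 0.57  0.65 -0.03]
9.9083 [-3.4  3.4 13.4] [487.4 108.   56.4] 10.738873595627982
```

View pics/e.png

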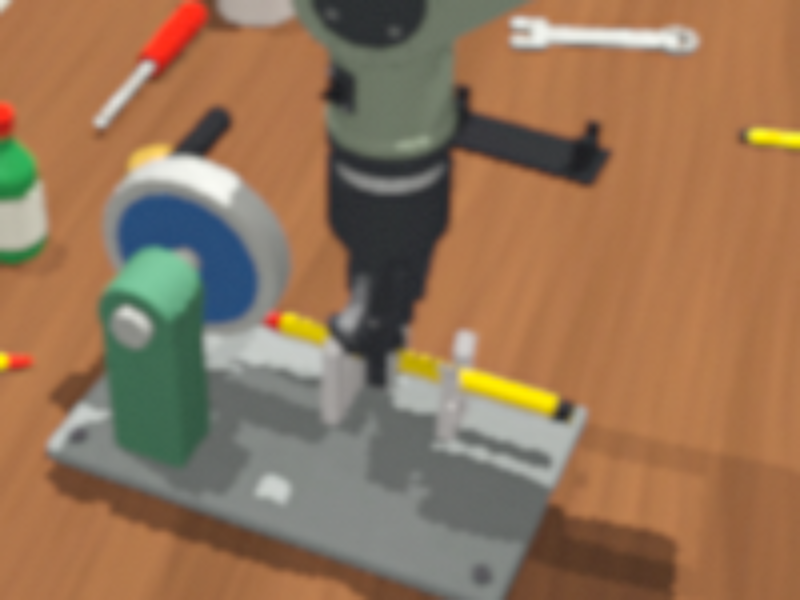

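The pointer bottomed at a centre height of about 50 mm with 13 N, and it looks seated in the forks. Releasing and checking its pitch and axial position.

```bash
python3 - <<'E'
from h import *
s=sensors.read_state();p=s["eef_pos"]
c=st(-113,-32,0)
ctrl.gripper_to(45)
ctrl.move_l([*c[:2],190],vel=200)
g=st(42*np.sin(.86),-72,0); g[2]=230
ctrl.move_ptp(g,down(YAW+np.pi/2))
print(sensors.read_state()["t"],sensors.read_state()["q"].round(2))
for n in("side","top"):
    im,d=optics.grab_frame(n);np.savez(n+"3.npz",im=im,d=d)
def onplane(n,uv,y):
    p=optics.camera_params(n);c=-p["R"].T@p["t"];r=p["R"].T@np.linalg.inv(p["mtx"])@np.array([*uv,1.])
    c=RS.T@(c-O);r=RS.T@r;return c+r*(y-c[1])/r[1]
im=np.load("side3.npz")["im"]
y=yellow(im);m=np.zeros_like(y);m[250:290,245:330]=1
Y=np.argwhere((y>0)&(m>0))[:,::-1].astype(np.float32)
vx,vy,x0,y0=cv2.fitLine(Y,cv2.DIST_L2,0,.01,.01).ravel();c=np.array([x0,y0]);d=np.array([vx,vy]);t=(Y-c)@d
print("yellow ends",[onplane("side",c+d*k,-32).round(1) for k in(t.min(),t.max())])
r=np.argwhere((red(im)>0)&(m>0));print("red px",r[:,1].min(),r[:,1].max(),len(r),onplane("side",r[r[:,1].argmin()][::-1],-32).round(1))
cv2.imwrite("pics/f.png",np.hstack([cv2.resize(im[200:320,190:340],(450,360)),cv2.resize(np.load("top3.npz")["im"][130:280,180:330],(350,360))])[:,:,::-1])
E
```

```text
12.6917 [-0.06  0.34  1.43  0.    1.37  0.08]
yellow ends [array([-39.9, -32. ,  50.1]), array([-226. ,  -32. ,   51.1])]
red px 247 248 4 [-30.4 -32.   46.9]
```

View pics/f.png

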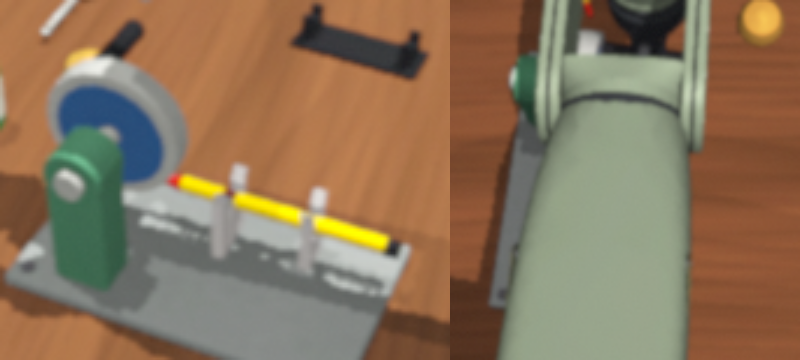

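Pointer is level at z = 50–51, with the yellow/red border at x = −39.9 (expected −40) and the shut forks behind it. Now gripping the handle and feeling a full turn.

```bash
cat >> h.py <<'E'
RH=down(YAW+np.pi/2)
def H(th,r=42,off=(0,0)): return st(r*np.sin(th)+off[0],-72,125+r*np.cos(th)+off[1]+6)
def theta(s):
    q=RS.T@(s["eef_pos"]-O)-[0,0,131];return np.arctan2(q[0],q[2]),np.hypot(q[0],q[2]),q[1]
E
python3 - <<'E'
from h import *
th=.86
p=H(th);ctrl.move_l([p[0],p[1],p[2]+30],rot=RH,vel=150); ctrl.hold(.2)
F0=sensors.read_state()["force"]
print(ctrl.move_l(p,vel=80,threshold=10))
ctrl.gripper_to(0,force=50);s=sensors.read_state();print(s["t"],s["grip_width"],F0.round(2),s["force"].round(1),theta(s))
D=[]
N=20
for i in range(1,N+1):   # first part
    ctrl.move_l(H(th+np.radians(12*i)),vel=45); s=sensors.read_state()
    f=RS.T@(s["force"]-F0);a,r,y=theta(s);D.append([a,f[0],f[2],1,r,s["t"]])
    if np.linalg.norm(f)>60: print("BIG",i);break
D=np.array(D);np.save("D1.npy",D);np.save("F0.npy",F0)
print(np.c_[D[:,:3],D[:,1]*np.cos(D[:,0])-D[:,2]*np.sin(D[:,0]),D[:,1]*np.sin(D[:,0])+D[:,2]*np.cos(D[:,0]),D[:,4:]].round(2))
E
```

```text
False
14.2917 17.591331475232348 [-0.74  0.22  0.15] [ 6.2 -1.1 -2.3] (np.float64(0.8811364734153126), np.float64(45.49401251908028), np.float64(-72.04112041949318))
[[  1.08   6.99  -2.2    5.22   5.14  43.97  14.63]
 [  1.31   6.79  -2.57   4.25   5.89  42.27  14.98]
 [  1.54   3.94  -8.3    8.4    3.72  40.57  15.32]
 [  1.76  -5.16  -5.05   5.93  -4.12  39.34  15.66]
 [  1.98  -9.96   1.99   2.13  -9.93  38.26  16.  ]
 [  2.19 -15.5   10.45   0.51 -18.69  37.45  16.34]
 [  2.37 -19.3   18.92   0.64 -27.02  36.95  16.68]
 [  2.51 -18.2   26.6   -0.87 -32.22  36.6   17.02]
 [  2.65 -14.04  27.03  -0.29 -30.45  36.17  17.37]
 [  2.81  -7.83  25.17  -0.72 -26.35  35.62  17.71]
 [  3.01  -2.56  19.1    0.07 -19.27  35.15  18.05]
 [ -3.03   0.73  12.38   0.6  -12.38  35.04  18.39]
 [ -2.78   3.02   8.75   0.23  -9.25  35.41  18.73]
 [ -2.54   5.74   6.8   -0.85  -8.86  36.31  19.08]
 [ -2.3    4.82   3.79  -0.36  -6.12  37.39  19.42]
 [ -2.07   6.22   1.46  -1.7   -6.16  38.75  19.76]
 [ -1.86   5.85  -0.67  -2.29  -5.42  40.18  20.1 ]
 [ -1.66   5.66  -1.82  -2.3   -5.48  41.65  20.44]
 [ -1.47   3.04  -4.41  -4.07  -3.48  42.96  20.78]
 [ -1.27  -5.01  -3.56  -4.87   3.76  44.11  21.12]]
```

```bash
python3 - <<'E'
from h import *
from scipy.optimize import least_squares
D=np.load("D1.npy");x=D[:,4]*np.sin(D[:,0]);z=D[:,4]*np.cos(D[:,0])
for sl in(slice(None),slice(10,None)):
    f=least_squares(lambda p:np.hypot(x[sl]-p[0],z[sl]-p[1])-42,[0,0]);g=least_squares(lambda p:np.hypot(x[sl]-p[0],z[sl]-p[1])-p[2],[0,0,42]);print(f.x,f.fun.round(1),g.x,g.fun.round(1))
E
```

```text
[-0.63396432  6.70407669] [-0.1 -0.3 -0.4 -0.3 -0.1  0.2  0.4  0.5  0.5  0.2 -0.1 -0.3 -0.4 -0.3
 -0.3 -0.1 -0.   0.1  0.2  0. ] [-0.62599791  6.57890205 41.89320519] [-0.  -0.2 -0.4 -0.2 -0.   0.2  0.4  0.5  0.5  0.2 -0.1 -0.4 -0.4 -0.3
 -0.3 -0.1  0.   0.2  0.3  0.1]
[-0.71107079  7.02619959] [ 0.2 -0.  -0.1 -0.1 -0.1 -0.   0.1  0.1  0.1 -0.1] [-0.53739183  7.19750656 42.20967884] [ 0.2 -0.  -0.1 -0.  -0.1  0.   0.1  0.1  0.1 -0.2]
```

```bash
cat >> h.py <<'E'
OFF=np.array([-.65,6.9])
def th2(s):
    q=RS.T@(s["eef_pos"]-O)-[OFF[0],0,131+OFF[1]];return np.arctan2(q[0],q[2]),np.hypot(q[0],q[2])
def turn(a0,n,step,F0):
    D=[]
    for i in range(1,n+1):
        ctrl.move_l(H(a0+step*i,off=OFF),vel=45);s=sensors.read_state();f=RS.T@(s["force"]-F0);a,r=th2(s)
        D.append([a,f[0],f[2],np.sign(step),r,s["t"]])
        if np.hypot(f[0],f[2])>60:print("BIG",i);break
    return np.array(D)
def fit(D):
    a=D[:,0];T=(D[:,1]*np.cos(a)-D[:,2]*np.sin(a))*.042
    A=np.c_[np.sin(a),np.cos(a),D[:,3],np.ones(len(a))] if len(set(D[:,3]))>1 else np.c_[np.sin(a),np.cos(a),D[:,3]]
    p=np.linalg.lstsq(A,T,rcond=None)[0]
    sa=p[0]-.0103;phi=np.arctan2(p[1],sa);return dict(amp=np.hypot(sa,p[1]),phi=phi,c=p[2:],res=(T-A@p).std(),target=np.pi-phi)
E
python3 - <<'E'
from h import *
F0=np.load("F0.npy");a=th2(sensors.read_state())[0];print(a)
D=turn(a,31,np.radians(12),F0);np.save("D2.npy",D)
ang=D[:,0];print(np.c_[ang,D[:,1]*np.cos(ang)-D[:,2]*np.sin(ang),D[:,1]*np.sin(ang)+D[:,2]*np.cos(ang),D[:,4]].round(2));print(fit(D),D[-1,5],sensors.read_state()["grip_width"])
E
```

```text
-1.428153258450376
[[-1.210e+00 -5.800e+00  8.500e-01  4.235e+01]
 [-9.900e-01 -5.460e+00  1.750e+00  4.245e+01]
 [-7.800e-01 -5.650e+00  6.600e-01  4.262e+01]
 [-5.700e-01 -5.760e+00 -1.640e+00  4.275e+01]
 [-3.600e-01 -3.670e+00 -2.800e-01  4.279e+01]
 [-1.500e-01 -3.500e+00 -2.800e-01  4.283e+01]
 [ 6.000e-02 -1.060e+00 -8.000e-02  4.278e+01]
 [ 2.600e-01 -1.230e+00 -7.700e-01  4.271e+01]
 [ 4.700e-01  9.300e-01  6.200e-01  4.263e+01]
 [ 6.900e-01  3.010e+00 -1.000e-02  4.249e+01]
 [ 9.000e-01  5.200e+00  1.330e+00  4.233e+01]
 [ 1.100e+00  5.080e+00  2.750e+00  4.215e+01]
 [ 1.320e+00  5.830e+00  3.110e+00  4.194e+01]
 [ 1.530e+00  6.080e+00  4.580e+00  4.173e+01]
 [ 1.740e+00  5.760e+00  4.570e+00  4.157e+01]
 [ 1.960e+00  4.020e+00  3.490e+00  4.147e+01]
 [ 2.160e+00  3.460e+00  4.900e-01  4.148e+01]
 [ 2.360e+00  1.790e+00 -3.440e+00  4.152e+01]
 [ 2.540e+00  1.020e+00 -5.830e+00  4.153e+01]
 [ 2.720e+00 -4.400e-01 -4.190e+00  4.147e+01]
 [ 2.950e+00 -2.450e+00 -5.550e+00  4.140e+01]
 [-3.110e+00 -1.700e+00 -5.420e+00  4.145e+01]
 [-2.900e+00 -2.080e+00 -4.360e+00  4.153e+01]
 [-2.690e+00 -2.110e+00 -4.710e+00  4.160e+01]
 [-2.480e+00 -2.120e+00 -5.890e+00  4.170e+01]
 [-2.270e+00 -2.560e+00 -5.760e+00  4.183e+01]
 [-2.070e+00 -2.500e+00 -5.600e+00  4.199e+01]
 [-1.860e+00 -2.870e+00 -5.790e+00  4.219e+01]
 [-1.660e+00 -2.230e+00 -6.390e+00  4.231e+01]
 [-1.470e+00 -3.490e+00 -7.010e+00  4.247e+01]
 [-1.290e+00 -3.170e+00 -6.820e+00  4.259e+01]]
{'amp': np.float64(0.18250811162452477), 'phi': np.float64(-0.07773883394952469), 'c': array([-0.01938188]), 'res': np.float64(0.06841597733717579), 'target': np.float64(3.2193314875393177)} 31.6917 17.905534110464096
```

```bash
python3 - <<'E'
from h import *
F0=np.load("F0.npy");a=th2(sensors.read_state())[0];print(a)
D=turn(a+.05,31,-np.radians(12),F0);np.save("D3.npy",D)
ang=D[:,0];print(np.c_[ang,D[:,1]*np.cos(ang)-D[:,2]*np.sin(ang),D[:,1]*np.sin(ang)+D[:,2]*np.cos(ang),D[:,4]].round(2));print(fit(D),D[-1,5])
print(fit(np.vstack([np.load("D2.npy"),D])))
E
```

```text
-1.2859984846356498
[[-1.490e+00 -5.470e+00 -6.590e+00  4.250e+01]
 [-1.690e+00 -5.360e+00 -6.560e+00  4.230e+01]
 [-1.890e+00 -5.380e+00 -5.580e+00  4.209e+01]
 [-2.100e+00 -4.690e+00 -4.530e+00  4.191e+01]
 [-2.300e+00 -5.150e+00 -3.850e+00  4.175e+01]
 [-2.510e+00 -3.820e+00 -4.270e+00  4.161e+01]
 [-2.700e+00 -2.510e+00 -5.290e+00  4.159e+01]
 [-2.900e+00 -5.100e-01 -6.390e+00  4.155e+01]
 [-3.090e+00  3.000e-01 -7.990e+00  4.158e+01]
 [ 3.010e+00  1.620e+00 -9.380e+00  4.166e+01]
 [ 2.850e+00  2.530e+00 -9.790e+00  4.162e+01]
 [ 2.690e+00  3.470e+00 -5.000e+00  4.155e+01]
 [ 2.500e+00  6.780e+00  6.800e-01  4.133e+01]
 [ 2.160e+00  8.600e+00  2.010e+00  4.137e+01]
 [ 1.880e+00  6.730e+00 -2.520e+00  4.175e+01]
 [ 1.660e+00  4.830e+00 -4.290e+00  4.198e+01]
 [ 1.450e+00  3.870e+00 -4.860e+00  4.220e+01]
 [ 1.240e+00  3.090e+00 -6.780e+00  4.241e+01]
 [ 1.040e+00  1.020e+00 -5.990e+00  4.254e+01]
 [ 8.400e-01  6.800e-01 -4.480e+00  4.262e+01]
 [ 6.400e-01  2.920e+00 -4.510e+00  4.274e+01]
 [ 4.300e-01  1.880e+00 -3.140e+00  4.279e+01]
 [ 2.300e-01  1.280e+00 -1.460e+00  4.284e+01]
 [ 2.000e-02  2.190e+00  1.800e-01  4.280e+01]
 [-1.900e-01  1.950e+00  2.660e+00  4.269e+01]
 [-4.300e-01  1.210e+00  4.880e+00  4.250e+01]
 [-6.600e-01 -6.300e-01  3.920e+00  4.245e+01]
 [-8.600e-01 -2.270e+00  3.300e+00  4.240e+01]
 [-1.060e+00 -2.680e+00  2.500e+00  4.238e+01]
 [-1.260e+00 -4.400e+00  4.400e-01  4.230e+01]
 [-1.460e+00 -5.440e+00  1.730e+00  4.216e+01]]
{'amp': np.float64(0.19740819440464794), 'phi': np.float64(-0.010130424979182977), 'c': array([-0.01967772]), 'res': np.float64(0.0747527988104581), 'target': np.float64(3.1517230785689763)} 42.3
{'amp': np.float64(0.18988508840791019), 'phi': np.float64(-0.04141241491555914), 'c': array([-1.92201240e-02,  1.02624465e-05]), 'res': np.float64(0.0719923768562507), 'target': np.float64(3.183005068505352)}
```

```bash
python3 - <<'E'
from h import *
for f,a0,s in(("D2.npy",-1.4282,12),("D3.npy",-1.236,-12)):
    D=np.load(f);i=np.arange(1,len(D)+1);c=a0+np.radians(s)*i
    ex=D[:,4]*np.sin(D[:,0])-42*np.sin(c);ez=D[:,4]*np.cos(D[:,0])-42*np.cos(c)
    print(f);print(np.c_[c%(2*np.pi),ex,ez,D[:,1],D[:,2]].round(2)[::1])
    print(np.polyfit(D[:,1],ex,1),np.polyfit(D[:,2],ez,1))
s=sensors.read_state();print(s["q"],s["force"])
E
```

```text
D2.npy
[[ 5.06 -0.17  0.54 -2.85 -5.12]
 [ 5.27  0.02  0.88 -4.45 -3.61]
 [ 5.48  0.09  0.98 -4.48 -3.51]
 [ 5.69  0.28  1.07 -3.96 -4.49]
 [ 5.9   0.66  1.11 -3.34 -1.55]
 [ 6.11  0.89  0.98 -3.42 -0.79]
 [ 0.04  0.95  0.73 -1.06 -0.02]
 [ 0.25  0.86  0.51 -1.39 -0.42]
 [ 0.46  0.95  0.23  1.11  0.12]
 [ 0.67  1.   -0.17  2.32 -1.91]
 [ 0.88  0.81 -0.47  4.28 -3.24]
 [ 1.09  0.52 -0.68  4.74 -3.31]
 [ 1.29  0.18 -0.88  4.48 -4.86]
 [ 1.5  -0.21 -1.04  4.84 -5.88]
 [ 1.71 -0.61 -1.13  3.52 -6.46]
 [ 1.92 -0.99 -1.1   1.73 -5.04]
 [ 2.13 -1.17 -0.85 -1.53 -3.14]
 [ 2.34 -0.91 -0.24 -3.7   1.19]
 [ 2.55  0.1   0.63 -4.14  4.24]
 [ 2.76  1.17  1.06 -1.29  4.01]
 [ 2.97  0.66  0.73  1.36  5.91]
 [ 3.18  0.2   0.54  1.88  5.36]
 [ 3.39  0.34  0.4   3.06  3.73]
 [ 3.6   0.46  0.23  3.95  3.32]
 [ 3.81  0.42  0.05  5.28  3.36]
 [ 4.02  0.34 -0.14  6.05  1.76]
 [ 4.23  0.23 -0.41  6.11  0.47]
 [ 4.44  0.02 -0.75  6.38 -1.08]
 [ 4.65 -0.22 -1.16  6.57 -1.62]
 [ 4.85 -0.69 -1.75  6.63 -4.17]
 [ 5.06 -1.45 -2.52  5.66 -4.96]]
[-0.02418491  0.18727558] [0.12577008 0.0446392 ]
D3.npy
[[ 4.84 -0.7
[... 500 characters left out ...]
48 -4.7  -4.42]
 [ 1.49  0.04  1.62 -4.35 -4.44]
 [ 1.28 -0.09  1.59 -5.42 -5.12]
 [ 1.07 -0.14  1.33 -4.65 -3.92]
 [ 0.86 -0.03  0.97 -2.89 -3.49]
 [ 0.65  0.14  0.81 -0.35 -5.36]
 [ 0.44  0.09  0.84  0.38 -3.64]
 [ 0.23  0.12  0.84  0.92 -1.71]
 [ 0.02  0.15  0.79  2.19  0.13]
 [ 6.09 -0.08  0.69  1.42  2.98]
 [ 5.88 -1.3  -0.02 -0.92  4.94]
 [ 5.68 -1.92 -0.85 -2.89  2.72]
 [ 5.47 -1.5  -1.07 -3.99  0.43]
 [ 5.26 -1.11 -1.16 -3.49 -1.13]
 [ 5.05 -0.64 -0.95 -1.76 -4.06]
 [ 4.84 -0.23 -0.65 -2.31 -5.22]]
[ 0.20844095 -0.75428561] [-0.0005668  -0.23071079]
[-5.04621090e-02  2.86424212e-01  1.69489165e+00  1.68064400e-04
  1.16108522e+00  8.51738534e-02] [-3.14856507 -0.32371108 -5.07436167]
```

```bash
python3 - <<'E'
from h import *
F0=np.load("F0.npy")
def show(tag):
    s=sensors.read_state();f=RS.T@(s["force"]-F0);a,r=th2(s);print(tag,round(s["t"],2),"th",round(a,3),"r",round(r,1),"Ft",round(f[0]*np.cos(a)-f[2]*np.sin(a),2),"Fr",round(f[0]*np.sin(a)+f[2]*np.cos(a),2),"qv",np.abs(s["qvel"]).max().round(3),"w",s["wrist_torque"].round(2));return a
a=show("now")
for k in range(2): ctrl.hold(.1);show("hold")
for j in range(2):
    ctrl.move_l(H(-1.447-np.radians(12)*(j+1),off=OFF),vel=45);show("move")
    for k in range(3): ctrl.hold(.1);show("hold")
im,d=optics.grab_frame("side");cv2.imwrite("pics/g.png",cv2.resize(im[130:330,150:400],(750,600))[:,:,::-1])
E
```

```text
now 42.3 th -1.461 r 42.2 Ft -5.44 Fr 1.73 qv 0.002 w [-0.1   0.34  0.14]
hold 42.4 th -1.46 r 42.2 Ft -6.77 Fr 0.35 qv 0.002 w [-0.11  0.37  0.1 ]
hold 42.5 th -1.459 r 42.2 Ft -7.25 Fr -0.09 qv 0.002 w [-0.1   0.32  0.18]
move 42.85 th -1.658 r 42.0 Ft -5.86 Fr 1.83 qv 0.002 w [-0.1   0.33  0.11]
hold 42.95 th -1.659 r 42.0 Ft -4.89 Fr 1.47 qv 0.001 w [-0.13  0.39  0.13]
hold 43.05 th -1.658 r 42.0 Ft -4.27 Fr 2.02 qv 0.002 w [-0.1   0.32  0.07]
hold 43.15 th -1.658 r 42.0 Ft -6.41 Fr 1.44 qv 0.002 w [-0.13  0.34  0.1 ]
move 43.49 th -1.868 r 41.8 Ft -4.77 Fr 2.17 qv 0.002 w [-0.07  0.3   0.07]
hold 43.59 th -1.867 r 41.8 Ft -5.94 Fr 2.23 qv 0.001 w [-0.1   0.26  0.07]
hold 43.69 th -1.868 r 41.8 Ft -6.0 Fr 0.74 qv 0.002 w [-0.09  0.21  0.09]
hold 43.79 th -1.867 r 41.8 Ft -6.46 Fr 1.86 qv 0.003 w [-0.16  0.15  0.02]
```

View pics/g.png

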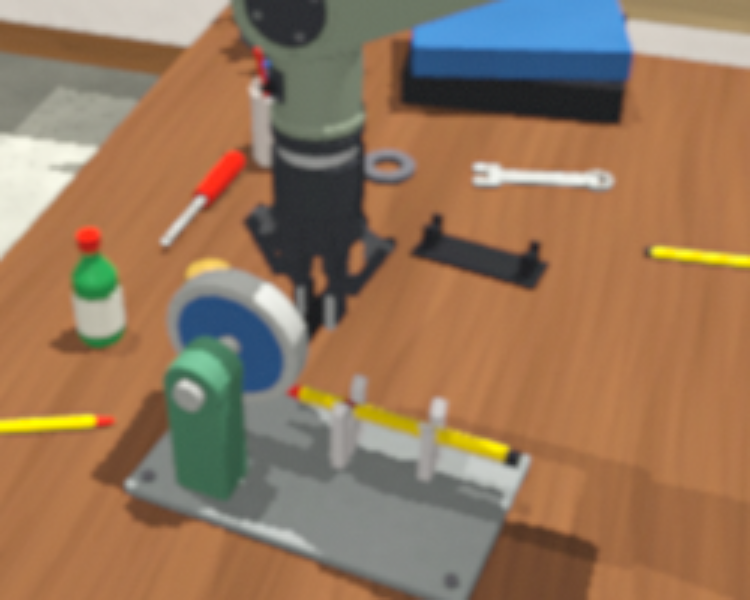

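```bash
python3 - <<'E'
from h import *
D1=np.load("D1.npy");x=D1[:,4]*np.sin(D1[:,0])-OFF[0];z=D1[:,4]*np.cos(D1[:,0])-OFF[1];D1[:,0]=np.arctan2(x,z)
D=np.vstack([D1,np.load("D2.npy"),np.load("D3.npy")]);a=D[:,0]
T=(D[:,1]*np.cos(a)-D[:,2]*np.sin(a))*.042-.0103*np.sin(a)
for ph in np.radians(np.arange(-180,180,15)):
    v=np.maximum(abs(T-.165*np.sin(a+ph))-.19,0);print(round(np.degrees(ph)),(v**2).sum().round(4),v.max().round(3))
E
```

```text
-180 1.0316 0.3
-165 0.9476 0.274
-150 0.7976 0.252
-135 0.6083 0.221
-120 0.4156 0.184
-105 0.2493 0.157
-90 0.1277 0.129
-75 0.0537 0.094
-60 0.0172 0.071
-45 0.0043 0.051
-30 0.0005 0.023
-15 0.0 0.007
0 0.0007 0.026
15 0.0037 0.054
30 0.0146 0.09
45 0.0423 0.131
60 0.1001 0.174
75 0.1934 0.216
90 0.3224 0.255
105 0.4873 0.287
120 0.6685 0.311
135 0.8373 0.325
150 0.9689 0.327
165 1.0378 0.319
```

Picture: the gripper is on the handle beside the wheel, the pointer is still seated in both forks, and nothing is touching. The stopped readings leave the friction state loose, but the friction-bound check narrows φ to about −40°..+5°. Next: slow small steps both ways near the expected bottom.

```bash
python3 - <<'E'
from h import *
F0=np.load("F0.npy")
for c in(4.2,4.0,3.8,3.65): ctrl.move_l(H(c,off=OFF),vel=60)
R=[]
seq=list(np.arange(3.62,3.29,-.03))+list(np.arange(3.33,3.64,.03))
d=-1
for k,c in enumerate(seq):
    if k==11:d=1
    ctrl.move_l(H(c,off=OFF),vel=10)
    S=[sensors.read_state() for _ in range(4)];f=RS.T@(np.mean([s["force"] for s in S],0)-F0);a,r=th2(S[0])
    R.append([d,c,a%(2*np.pi),r,f[0]*np.cos(a)-f[2]*np.sin(a),f[0]*np.sin(a)+f[2]*np.cos(a),S[0]["force"][0]-S[1]["force"][0]])
R=np.array(R);np.save("R.npy",R);print(R.round(2),S[0]["t"])
E
```

```text
[[-1.    3.62  3.62 41.38  1.66 -1.04  0.  ]
 [-1.    3.59  3.59 41.47  3.4  -2.65  0.  ]
 [-1.    3.56  3.55 41.48  3.16 -3.84  0.  ]
 [-1.    3.53  3.52 41.51  1.64 -5.16  0.  ]
 [-1.    3.5   3.49 41.53  2.11 -5.24  0.  ]
 [-1.    3.47  3.46 41.53  2.85 -4.77  0.  ]
 [-1.    3.44  3.44 41.51  2.71 -5.12  0.  ]
 [-1.    3.41  3.41 41.53  2.47 -6.17  0.  ]
 [-1.    3.38  3.38 41.52  2.84 -6.13  0.  ]
 [-1.    3.35  3.35 41.53  3.53 -6.13  0.  ]
 [-1.    3.32  3.32 41.5   3.48 -6.36  0.  ]
 [ 1.    3.29  3.29 41.59  3.02 -6.48  0.  ]
 [ 1.    3.33  3.3  41.36 -2.85 -2.61  0.  ]
 [ 1.    3.36  3.34 41.38 -5.2  -3.83  0.  ]
 [ 1.    3.39  3.38 41.43 -4.76 -4.57  0.  ]
 [ 1.    3.42  3.41 41.47 -5.27 -4.2   0.  ]
 [ 1.    3.45  3.44 41.46 -4.63 -4.46  0.  ]
 [ 1.    3.48  3.47 41.46 -4.73 -4.47  0.  ]
 [ 1.    3.51  3.5  41.48 -4.93 -3.95  0.  ]
 [ 1.    3.54  3.53 41.52 -5.49 -4.46  0.  ]
 [ 1.    3.57  3.56 41.56 -5.34 -4.13  0.  ]
 [ 1.    3.6   3.59 41.52 -5.01 -4.51  0.  ]
 [ 1.    3.63  3.62 41.53 -5.77 -3.89  0.  ]] 51.35
```

The plateaus are clean (+2.7 N one way, −5.0 N the other). The force zero (F0 ≈ −0.7 N in x, within its noise) still biases the result, so I'll repeat half a turn away, where that offset cancels.

```bash
python3 - <<'E'
from h import *
F0=np.load("F0.npy")
for c in np.linspace(3.62,2*np.pi+.19,9)[1:]: ctrl.move_l(H(c,off=OFF),vel=80)
R=[]
B=2*np.pi
for d,seq in((1,(.23,.265,.30,.335,.37,.40)),(-1,(.365,.33,.295,.26,.225,.19))):
  for c in seq:
    ctrl.move_l(H(B+c,off=OFF),vel=10);s=sensors.read_state();f=RS.T@(s["force"]-F0);a,r=th2(s)
    R.append([d,c,a,r,f[0]*np.cos(a)-f[2]*np.sin(a),f[0]*np.sin(a)+f[2]*np.cos(a)])
R=np.array(R);np.save("R2.npy",R);print(R.round(2),s["t"])
E
```

```text
[[ 1.    0.23  0.23 42.61 -3.01  2.64]
 [ 1.    0.26  0.27 42.57 -3.4   4.  ]
 [ 1.    0.3   0.31 42.53 -1.9   3.85]
 [ 1.    0.34  0.34 42.5  -2.88  4.03]
 [ 1.    0.37  0.38 42.49 -3.33  4.61]
 [ 1.    0.4   0.41 42.49 -2.17  4.21]
 [-1.    0.36  0.4  42.57  6.16  2.34]
 [-1.    0.33  0.36 42.56  5.9   1.41]
 [-1.    0.3   0.33 42.6   4.78  1.5 ]
 [-1.    0.26  0.29 42.59  5.32  1.73]
 [-1.    0.22  0.25 42.62  5.74  2.47]
 [-1.    0.19  0.21 42.62  6.    3.13]] 57.6083
```

```bash
python3 - <<'E'
from h import *
T=3.345
for c in np.linspace(2*np.pi+.19,T,10)[1:]: ctrl.move_l(H(c,off=OFF),vel=75)
ctrl.hold(.3)
s=sensors.read_state();print(s["t"],th2(s)[0]%(2*np.pi),s["force"].round(1),s["grip_width"],abs(s["qvel"]).max())
im,d=optics.grab_frame("side");cv2.imwrite("pics/z.png",cv2.resize(im[130:330,150:400],(750,600))[:,:,::-1])
E
```

```text
60.9833 3.322351368038896 [ 4.7 -1.3 -1.9] 17.805050156277712 0.002916756487544408
```

View pics/z.png

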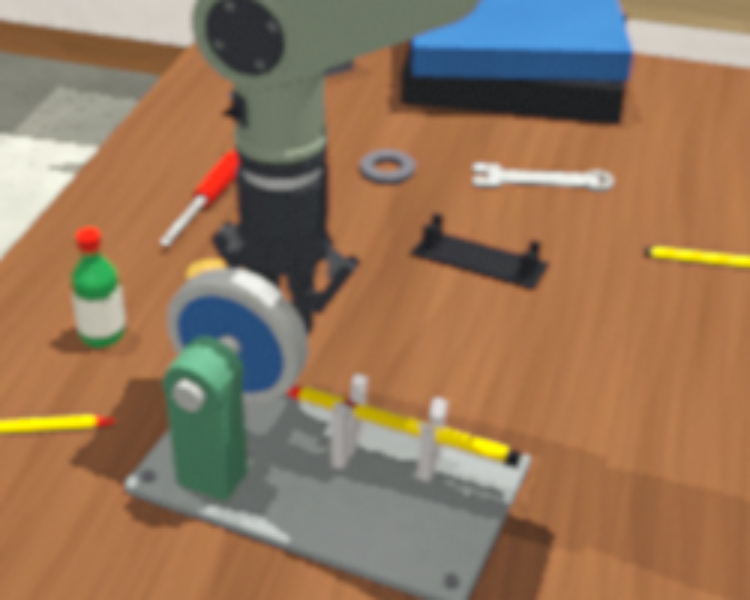

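The handle is gripped at θ ≈ 3.32 rad, the wheel is still, and the pointer is seated with its red tip at (295,393), below the rim. The other things look unmoved. Handing in.

```bash
python3 -c "
from plant import ctrl,sensors
ctrl.finish_job();print(sensors.read_state()['t'])"
```

```text
the job is handed in; nothing more can be done
the job is handed in; nothing more can be done
```

I pressed the pointer home, turned the wheel more than a full turn each way, and handed in at about 61 s. At hand-in I was still gripping the handle, with the heavy side down as best I could measure it.

**Pointer:** it bottomed under about 13 N. With the gripper away, the side camera showed it level at 50–51 mm, with the yellow/red border at x = −39.9 mm (expected −40). The last picture still shows it seated, with its red tip just below the rim. The other things look unmoved.

**Heavy side:** the handle stands at about 3.32 rad. I aimed for 3.345 rad, because I estimated the slug about 0.2 rad behind the handle (φ ≈ −0.2).

**Checks that were weaker or disagreed:**
- **Readings taken at each stop:** these did not show the bearing drag (0.02 N m against 0.19), so on their own they were unreliable. I added slow small steps both ways near the bottom and the top, which gave clear levels.
- **Half-turn check:** I ran it to cancel the force sensor's zero offset, but it cannot do that.
- **Force zero:** the result still depends on this. With the single zero reading taken before the grip, the target would be about 3.1–3.2 rad. With the average of all free readings it is about 3.34–3.36 rad, and the fitted imbalance then lies nearer the stated range, so I used that. I put the remaining doubt at about 4–6° from noise, or about 10° if the single reading was right.
- **Handle sticking:** the arm lagged up to 7 mm near 2.2–2.8 rad, most in the reverse turn. On the first partial turn, before I corrected the circle, the radial force reached 32 N there. I did not find the cause. The largest tool force I sampled was about 32 N.

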